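# Hold the offset tube carrier level over the code reader

## Robot

A 6-joint arm with a two-finger parallel gripper is mounted at the origin on the work surface. World frame = base frame: x ahead of the robot, y to its left, z up, the work surface at z = 0. Lengths are in mm, angles in rad, forces in N, time in s.
With the tool pointing down it reaches from about 350 to 775 mm from the base axis. Payload 7.3 kg.
Tool frame: the origin (TCP) lies at the very end of the fingers, on their centre line; the grasp point (between the pads) lies 19 mm behind it (bot.tcp_to_grasp is the distance from the TCP to the grasp point, in mm); z points along the fingers, y is the direction in which the jaws open and shut (so a half turn about z gives the same grasp; the last joint's range is limited). The gripper opens to 92 mm and grips with 3 to 60 N. Pads are 19 mm wide; open, the fingers measure 130 mm over their backs; the gripper's body (75 mm by 190 mm) begins 47 mm behind the grasp point.
Start: joints at [1.097, 0.342, 1.524, -0, 1.275, -0.146], TCP at [169.015, 497.07, 226.741] pointing down, gripper open.
Joint ranges: [-2.53, 2.53], [-0.77, 2.02], [0.04, 2.7], [-1, 4.14], [0.28, 2.66], [-3.11, 3.11]. Speed limits (rad/s): [2.57, 2.57, 3.14, 3.14, 3.14, 3.14].

## Interface

Orientations are given as [roll, pitch, yaw] about the fixed x, y, z axes, in that order (R = Rz(yaw) Ry(pitch) Rx(roll)).
In Python, from plant import bot gives the robot as it stands. The module is installed in compiled form; this text tells all that it offers.
- The arm moves only by the tool carry_out, never from a script. Its argument "motion" is a list of rows, each a list of 5 numbers: the closure, from 0 (fully open) to 1 (shut), then the shift along the tool's x, y, z in mm, then the turn about the tool's z in degrees. In form: [[claw, dx, dy, dz, spin], ...]. A call has 1 to 10 rows; each row is the pose to reach, as a shift and turn from the pose measured when the call began, along the tool's axes at that moment; what a row does not reach only later rows make up. A row lasts 1/8 s, in which the tool goes at most 62.5 mm and 10.7 degrees, less where a joint would pass 70% of its speed; a pose out of reach is approached as far as the arm can. A call with a gripper value outside its range is refused whole. The fingers move at their own pace and stop on an object; the grip force is fixed at half the most. Time passes only in rows, so rows that repeat a pose let the fingers close. It gives the time, the measured TCP pose, the force and the opening at its end, in the units of the state.
- bot.get_obs(): the state, without advancing time (a new reading comes with each control period).
- bot.capture(name): name is "scene" or "top"; returns a dict with "color" (420x560x3 uint8, red, green, blue), "depth" (420x560 float32, mm along the optical axis (not along the pixel's ray), 0 where there is no reading), "K" (3x3 intrinsics, pixels), "k1" (the pictures are not rectified: a ray, as slopes to the right and down, at radius r is drawn at 1 + k1 r^2 times it, then the intrinsics apply), "camera_from_world" (4x4, takes a point from world to camera coordinates). Camera axes: x right, y down, z forward; pixel columns grow to the right and rows downward; lengths in mm; the calibration is good to about 2 mm. A picture is of the moment at which its call begins.
- bot.close_job(): hands the job in, once; it reports no verdict.
The state is a dict: "time": time; "joint_positions": joint angles; "dq": joint speeds; "tau": joint torques, N m; "tool_pos": TCP position; "tcp_rot": TCP orientation; "contact_force": force on the tool from outside, world axes, zero at the start; "moment": the same for the moment, N m; "grip_width": finger opening in mm.
Only numpy, scipy, OpenCV 4.12 (cv2) and the standard library are available. Lean on these libraries where they do the work, as an engineer would, in place of code of your own. Each camera call takes 0.05 s, during which the arm holds its last target.

## Task

Slide the blue dust cover of the code reader fully open by its black post, and leave it open. Then lift the lopsided tube carrier off its stand by its balance point (the blue band on the bar), keep it level so that the tubes stay upright, and hold it still over the reader: tube block centred and squarely over the glass window, its underside about 45 mm above the glass, the bar running lengthwise above the reader's body. Do not let the carrier touch the reader, leave the yellow rack, the tip box and the amber jar where they are, and finish while still holding the carrier there in the gripper.

Things in the scene. Friction and masses are not known exactly. Their poses are not given: they have to be found in the camera images.
- cover (a joint): travel of the reader's dust cover, m: 0 = shut over the window, 0.10 = fully open (end stop). It slides level along the reader's own +x with about 1.5 N of friction and stays where it is left. It starts between 0 and 0.025. The cover is a blue plate 74 x 80 x 4 mm, its top 60 mm above the work surface
- cover_post (a point): black square post 20 x 20 mm on the middle of the dust cover, 30 mm tall (top 90 mm above the work surface, foot on the cover at 60 mm); the point lies on its axis 18 mm above the cover, 78 mm above the work surface; axes parallel to the reader's; it moves with the cover
- window (a point): centre of the reader's square green glass window (56 x 56 mm, black rim), on the top face, 55 mm above the work surface, fixed. Axes are the reader's: x along its length from the window end towards the other end (the way the cover opens), z up. The two aluminium guide rails beside the window stand 6 mm above it
- reader: white code reader, a fixed box 280 (x) x 120 (y) x 55 mm; origin at the centre of its underside; the window centre lies 85 mm from it towards the reader's -x
- carrier_balance (a point): balance point of the tube carrier, mid-section of its bar under the 26 mm blue band; 70 mm above the work surface when parked. The steel bar, 12 mm wide (y) and 14 mm high, runs along the carrier's x (z up when level); the tube block's centre lies 71 mm towards -x (nearest face 46 mm away), the black end knob's tip 237 mm towards +x. One rigid piece, 0.4 to 0.6 kg
- block_foot (a point): centre of the underside of the carrier's aluminium tube block (50 x 50 x 44 mm, six tube caps rising to 54 mm); axes as the carrier's; the bar's centre line is 30 mm above it; 40 mm above the work surface when parked
- carrier: the whole tube carrier; its origin is the same point as block_foot, axes as the carrier's
- stand: fixed green stand for the carrier: base 320 x 80 x 8 mm, origin at the centre of its underside, x along it; a black pedestal (top 40 mm up) carries the tube block 110 mm towards -x, a fork with cheeks 8 mm high, 2 mm off the bar each side, carries the bar 130 mm towards +x: the carrier lifts straight up. Between them only the base plate
- rack: yellow tube rack 70 x 100 x 45 mm (three tube caps 10 mm higher), loose bystander; origin at the centre of its underside
- tipbox: white tip box with an orange top, 80 x 115 x 62 mm, loose bystander; origin at the centre of its underside
- vial: amber jar with a white cap, 54 mm dia., 85 mm tall, loose bystander; origin at the centre of its underside

How it is judged:
By the outcome, as a careful person would: the job done as asked, in the order asked, and still so for the second after the job is handed in, while the arm keeps its last pose, push and grip.
It also fails if it takes over 54 s, if anything falls off the work surface, if the arm or the gripper's body presses on something with over 40 N, if the wrist force passes 120 N, or if a joint passes its speed limit or range.

## Working session

There is one attempt and no reset: what is moved stays moved. The work goes in short steps, Python scripts to look and compute and a tool call to move; the robot and the scene stay as the last step left them, time stands still between calls to the robot, and variables do not carry over. Pictures are saved under pics/ and viewed, and the job is handed in when it is done.

Besides the shell and the picture viewer there is one more tool, called as name([rows], argument=value, ...), one row to a line, values as JSON. carry_out: Moves the arm, as the interface text tells. Its arguments: {"type":"object","properties":{"motion":{"type":"array","items":{"type":"array","items":{"type":"number"}}}},"required":["motion"]}

```bash
mkdir -p pics; python3 - <<'E'
from plant import bot
import cv2, numpy as np, pickle
o=bot.get_obs(); print(o)
d={}
for n in("scene","top"):
    c=bot.capture(n); d[n]=c
    cv2.imwrite(f"pics/{n}0.png",c["color"][:,:,::-1])
    print(n,c["K"],c["k1"],c["camera_from_world"])
pickle.dump(d,open("d0.pkl","wb"))
E
```

```text
{'time': 0.0, 'joint_positions': array([ 1.09699917e+00,  3.42727176e-01,  1.52500079e+00, -1.33924151e-05,
        1.27538452e+00, -1.46011398e-01]), 'dq': array([ 9.85968623e-04, -1.93612753e-05, -2.27163871e-03,  1.00637650e-03,
        1.92046480e-05, -1.73566410e-04]), 'tau': array([ 1.80094712e-04, -4.31237340e+01, -2.44222873e+01,  7.15648220e-02,
        5.59092604e-02, -1.45700860e-04]), 'tool_pos': array([168.82824417, 496.69536838, 226.04831065]), 'tcp_rot': array([-3.14008714e+00, -2.08454231e-04,  2.81381065e+00]), 'contact_force': array([0.50322642, 0.38754298, 0.31885305]), 'moment': array([ 0.02308841, -0.05909784,  0.02469433]), 'grip_width': 91.68584893128785}
scene [[526.48824306   0.         283.38607656]
 [  0.         526.48824306 214.31057006]
 [  0.           0.           1.        ]] -0.026305158410176475 [[-4.93122698e-01  8.69699070e-01 -2.12962747e-02  2.77196926e+02]
 [ 6.46038628e-01  3.49692210e-01 -6.78490567e-01 -3.62045316e+02]
 [-5.82635474e-01 -3.48337315e-01 -7.34300360e-01  1.92023098e+03]
 [ 0.00000000e+00  0.00000000e+00  0.00000000e+00  1.00000000e+00]]
top [[437.38053874   0.         276.73699876]
 [  0.         437.38053874 207.0050288 ]
 [  0.           0.           1.        ]] 0.020141048027998446 [[ 6.33527762e-04 -9.99790867e-01 -2.04406756e-02  1.76178155e+01]
 [-9.87244777e-01  2.62901431e-03 -1.59188059e-01  6.39372229e+02]
 [ 1.59208506e-01  2.02808003e-02 -9.87036646e-01  1.16953437e+03]
 [ 0.00000000e+00  0.00000000e+00  0.00000000e+00  1.00000000e+00]]
```

View pics/scene0.png

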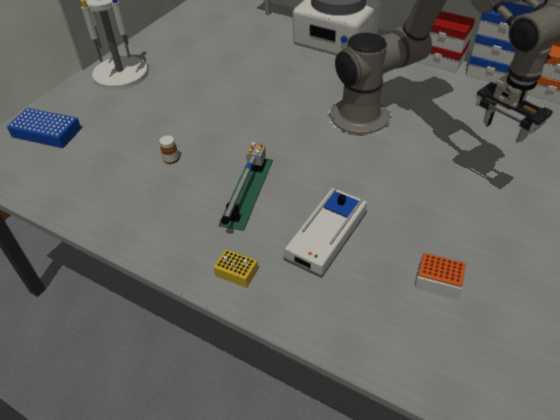

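View pics/top0.png

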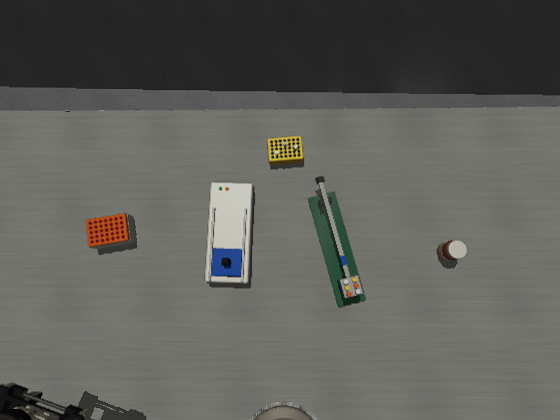

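The top view shows the reader at about (230,233) with the blue cover and post at (227,262). The carrier bar runs from the knob (320,180) to the block (351,287), with the blue band at about (344,262). The rack is at (285,150), the tip box at (108,230) and the jar at (453,250).

```bash
cat > h.py <<'E'
import numpy as np, cv2
def rays(c,uv):
    uv=np.asarray(uv,float).reshape(-1,2);K=c["K"];k=c["k1"]
    d=(uv-[K[0,2],K[1,2]])/[K[0,0],K[1,1]]
    u=cv2.undistortPoints(uv.reshape(-1,1,2),K,np.array([k,0,0,0,0.])).reshape(-1,2)
    M=c["camera_from_world"];R=M[:3,:3];t=M[:3,3]
    return -R.T@t,(np.c_[u,np.ones(len(u))]@R)
def onplane(c,uv,z):
    o,d=rays(c,uv); return o+d*((z-o[2])/d[:,2])[:,None]
def proj(c,P):
    M=c["camera_from_world"];K=c["K"]
    p=np.asarray(P,float).reshape(-1,3)@M[:3,:3].T+M[:3,3]
    return cv2.projectPoints(p,np.zeros(3),np.zeros(3),K,np.array([c["k1"],0,0,0,0.]))[0].reshape(-1,2)
def comps(m,amin=15):
    n,l,s,ce=cv2.connectedComponentsWithStats(m.astype(np.uint8),connectivity=8)
    return [(s[i],ce[i],l==i) for i in range(1,n) if s[i][4]>=amin]
E
python3 - <<'E'
import pickle,cv2,numpy as np
from h import *
d=pickle.load(open("d0.pkl","rb"))
for n,(u0,u1,v0,v1) in {"top":(195,375,170,310),"scene":(210,380,135,275)}.items():
    c=d[n]; im=c["color"]
    cv2.imwrite(f"pics/{n}0z.png",cv2.resize(im[v0:v1,u0:u1,::-1],None,fx=4.3,fy=4.25,interpolation=cv2.INTER_NEAREST))
    hsv=cv2.cvtColor(im,cv2.COLOR_RGB2HSV)
    m=(hsv[...,0]>105)&(hsv[...,0]<130)&(hsv[...,1]>140)&(hsv[...,2]>50)
    for s,ce,l in comps(m,8): print(n,"blue",s,ce)
    m=(hsv[...,0]>65)&(hsv[...,0]<90)&(hsv[...,1]>100)
    for s,ce,l in comps(m,30): print(n,"green",s,ce)
E
```

```text
top blue [212 249  30  28 717] [226.58437936 262.09902371]
top blue [340 256   7  10  47] [342.82978723 260.19148936]
top green [309 197   7  21  69] [312.         204.43478261]
top green [334 200  24  76 483] [344.65010352 241.72670807]
top green [326 239  39  68 704] [338.65909091 277.18607955]
scene blue [113   0   4   3  10] [114.5   0.8]
scene blue [502   1  32  15 226] [517.38053097   8.16371681]
scene blue [481  10  25  14 195] [492.4         16.94871795]
scene blue [475  34  41  18 290] [493.55172414  41.9862069 ]
scene blue [341  36   6   7  32] [343.625    38.84375]
scene blue [469  56  41  16 282] [489.0106383   63.63120567]
scene blue [   8  109   73   39 1321] [ 45.07645723 129.83800151]
scene blue [246 163   7   6  27] [249.25925926 165.40740741]
scene blue [324 192  34  25 415] [340.57349398 204.40722892]
scene green [220 160  52  70 987] [248.42350557 196.30395137]
```

View pics/top0z.png

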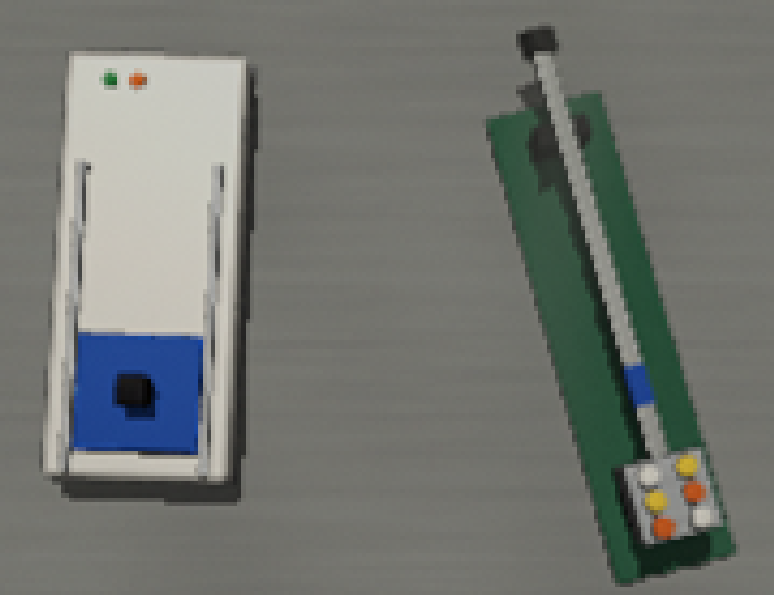

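View pics/scene0z.png

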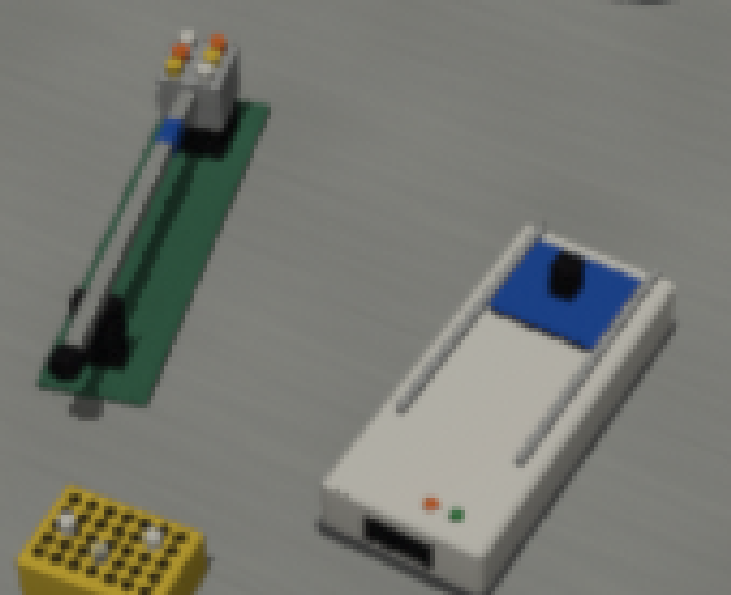

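```bash
cat >> h.py <<'E'
def cloud(c):
    h,w=c["depth"].shape
    vv,uu=np.mgrid[:h,:w]
    o,d=rays(c,np.c_[uu.ravel(),vv.ravel()])
    P=o+d*c["depth"].reshape(-1,1)
    P[c["depth"].ravel()<=0]=np.nan
    return P.reshape(h,w,3)
E
python3 - <<'E'
import pickle,cv2,numpy as np
from h import *
d=pickle.load(open("d0.pkl","rb"))
for n in d:
    c=d[n]; print(n,"cam",rays(c,[[0,0]])[0])
    P=cloud(c); hsv=cv2.cvtColor(c["color"],cv2.COLOR_RGB2HSV)
    x,y,z=P[...,0],P[...,1],P[...,2]
    reg=(x>300)&(x<760)&(y>20)&(y<230)
    def rect(m,name):
        q=P[m]; 
        r=cv2.minAreaRect(q[:,:2].astype(np.float32)); print(n,name,m.sum(),"z",np.nanmedian(q[:,2]),"mean",q.mean(0).round(1),"rect",np.round(r[0],1),np.round(r[1],1),round(r[2],2))
    for s,ce,l in comps(reg&(z>48)&(z<62),300): rect(l,"top"); print(np.round(onplane(c,ce,55),1))
    blue=(hsv[...,0]>105)&(hsv[...,0]<130)&(hsv[...,1]>140)&(hsv[...,2]>50)
    for s,ce,l in comps(blue&(x>300)&(x<800)&(abs(y)<300),8):
        rect(l,"blue"); print(onplane(c,ce,60),onplane(c,ce,77))
    rect(reg&(z>75)&(z<100),"post")
    reg2=(x>250)&(x<800)&(y>-250)&(y<0)
    for s,ce,l in comps(reg2&(z>56)&(z<81),30): rect(l,"bar")
    for s,ce,l in comps(reg2&(z>82)&(z<98),30): rect(l,"block"); 
    for s,ce,l in comps(reg2&(z>3)&(z<12),30): rect(l,"base")
E
```

```text
scene cam [1489.38204423  554.41462227 1170.28523028]
scene top 2788 z 53.21374351497548 mean [590.3 153.4  53.7] rect [574.7 151.5] [120.2 282. ] 87.85
[[593.6 154.   55. ]]
scene blue 27 z 76.43570727288784 mean [ 491.5 -160.    75.7] rect [ 492.3 -161.1] [24.5 14.3] 17.33
[[ 477.19729728 -170.25884087   60.        ]] [[ 492.69524342 -159.1630895    77.        ]]
scene blue 414 z 59.36573873128293 mean [494.6 154.7  59.8] rect [490. 153.] [78.4 78. ] 87.47
[[494.85210438 154.87776005  60.        ]] [[510.07973104 160.9952211   77.        ]]
scene post 53 z 87.75308339499975 mean [493.2 155.6  87. ] rect [492.2 154.7] [20.5 20.8] 12.82
scene bar 535 z 74.47972956943863 mean [ 573.5 -136.2   72.9] rect [ 561.8 -144.8] [338.9  49.9] 13.23
scene block 158 z 87.876342409112 mean [ 428.  -176.4   88.7] rect [ 424.4 -179.1] [60.2 49. ] 15.36
scene base 994 z 7.529681249759733 mean [ 548.6 -129.8    7.5] rect [ 524.7 -145.7] [340.8  83.2] 13.03
scene base 30 z 8.544595051305464 mean [ 491.1 -198.9    7.8] rect [ 490.6 -200.6] [87.7  9.1] 14.61
top cam [ 445.00591279   -7.78588073 1256.5138
[... 292 characters left out ...]
77.        ]]
top blue 47 z 77.56390425414224 mean [ 491.1 -160.4   74.6] rect [ 492.7 -164.3] [23.3 23.1] 18.12
[[ 491.63979387 -162.30600683   60.        ]] [[ 490.97722236 -160.11059372   77.        ]]
top post 59 z 89.68282062557341 mean [486.2 153.1  89. ] rect [486.6 153.7] [19.5 19.2] 82.93
top bar 557 z 76.76524279329578 mean [ 585.9 -133.7   76. ] rect [ 580.4 -131.6] [286.4  33.9] 11.94
top block 331 z 86.52075812661019 mean [ 421.4 -177.4   88.5] rect [ 422. -178.] [49.4 50. ] 15.35
top base 686 z 8.213956655450488 mean [ 569. -169.    8.] rect [ 567.  -175.7] [267.5  40.5] 14.28
top base 1504 z 8.270808210272094 mean [ 516.5 -134.2    8.1] rect [ 527.3 -146.5] [346.5 112.4] 18.76
```

```bash
cat >> h.py <<'E'
from scipy.spatial.transform import Rotation as Ro
def shift(o,x,y,z,yawdeg):
    R=Ro.from_euler("xyz",o["tcp_rot"]).as_matrix()
    s=R.T@(np.array([x,y,z])-o["tool_pos"])
    yaw=np.degrees(o["tcp_rot"][2]); t=-(yawdeg-yaw); t=(t+180)%360-180
    print("shift",s.round(1),"spin",round(t,2),"down-axis",R[:,2].round(4))
E
python3 - <<'E'
from plant import bot
from h import *
import pickle
o=bot.get_obs(); shift(o,489.4,154.2,110,87.9)
# refine: carrier bar line, window estimate per camera
d=pickle.load(open("d0.pkl","rb"))
for n in d:
    c=d[n];P=cloud(c);x,y,z=P[...,0],P[...,1],P[...,2]
    m=(x>470)&(x<680)&(y>-200)&(y<-60)&(z>73)&(z<81)
    q=P[m][:,:2]; v=cv2.fitLine(q.astype(np.float32),cv2.DIST_HUBER,0,.01,.01).ravel(); print(n,"bar yaw",np.degrees(np.arctan2(v[1],v[0])),"y at x=491",v[3]+(491-v[2])*v[1]/v[0], "z",np.median(P[m][:,2]))
E
```

```text
shift [-413.8 -220.9  116.4] spin 73.32 down-axis [-6.0e-04 -1.2e-03 -1.0e+00]
scene bar yaw 14.898806 y at x=491 -160.77744 z 76.38719646753225
top bar yaw 15.051499 y at x=491 -159.78093 z 77.43067861030272
```

carry_out([
  [0,-46,-25,10,8],
  [0,-92,-49,20,16],
  [0,-138,-74,30,24],
  [0,-184,-98,40,32],
  [0,-230,-123,55,40],
  [0,-276,-147,70,48],
  [0,-322,-172,85,56],
  [0,-368,-196,100,65],
  [0,-414,-221,116,73.3],
  [0,-414,-221,116,73.3],
])

```text
time: 1.35
tool_pos: [490.8, 151.3, 108.8]
tcp_rot: [-3.139, 0.002, 1.529]
contact_force: [-0.9, 1.5, -0.2]
grip_width: 91.9
```

```bash
python3 - <<'E'
from plant import bot
from h import *
o=bot.get_obs(); print(o["time"],o["tool_pos"],o["tcp_rot"],o["contact_force"]); shift(o,489.4,154.2,66,87.9)
c=bot.capture("scene"); cv2.imwrite("pics/s1.png",cv2.resize(c["color"][130:290,230:430,::-1],None,fx=3.5,fy=3.5))
E
```

```text
1.35 [490.80384573 151.34544763 108.78104721] [-3.13910093e+00  2.08957435e-03  1.52908024e+00] [-0.93709267  1.50972717 -0.15512893]
shift [ 2.9 -1.4 42.8] spin -0.29 down-axis [-0.0026 -0.002  -1.    ]
```

View pics/s1.png

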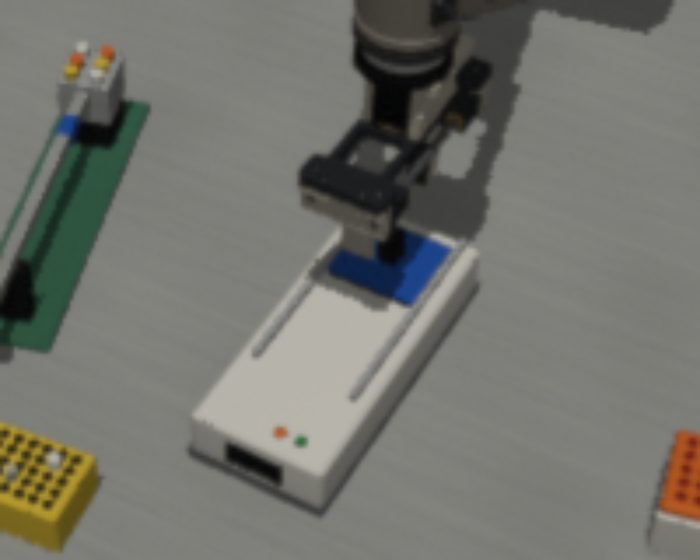

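The gripper is centred over the post, at about (395,245) in the crop. I'll descend and close on it.

carry_out([
  [0,3,-1.5,15,-0.3],
  [0,3,-1.5,30,-0.3],
  [0,3,-1.5,43,-0.3],
  [0,3,-1.5,43,-0.3],
  [1,3,-1.5,43,-0.3],
  [1,3,-1.5,43,-0.3],
  [1,3,-1.5,43,-0.3],
  [1,3,-1.5,43,-0.3],
  [1,3,-1.5,43,-0.3],
  [1,3,-1.5,43,-0.3],
])

```text
time: 2.65
tool_pos: [488.2, 155.8, 66.4]
tcp_rot: [-3.139, 0.001, 1.537]
contact_force: [0.0, 0.5, 0.7]
grip_width: 36.9
```

```bash
python3 - <<'E'
from plant import bot
from h import *
o=bot.get_obs(); print(o["time"],o["tool_pos"],o["tcp_rot"],o["contact_force"],o["grip_width"]); 
p=o["tool_pos"];a=np.radians(-2.1)
for L in(50,98,103): shift(o,p[0]+L*np.cos(a),p[1]+L*np.sin(a),p[2],87.9)
E
```

```text
2.65 [488.16516776 155.81168176  66.37165625] [-3.13885936e+00  1.49909718e-03  1.53736631e+00] [0.04502354 0.48541292 0.66425237] 36.86594157488963
shift [-0.2 50.  -0.1] spin 0.18 down-axis [-0.0028 -0.0014 -1.    ]
shift [-0.3 98.  -0.3] spin 0.18 down-axis [-0.0028 -0.0014 -1.    ]
shift [ -0.3 103.   -0.3] spin 0.18 down-axis [-0.0028 -0.0014 -1.    ]
```

carry_out([
  [1,0,0,0,0],
  [1,0,0,0,0],
  [1,0,0,0,0],
  [1,0,0,0,0],
  [1,0,0,0,0],
])

```text
time: 3.28
tool_pos: [488.2, 155.8, 66.4]
tcp_rot: [-3.139, 0.002, 1.537]
contact_force: [0.6, -0.1, 0.1]
grip_width: 19.9
```

```bash
python3 - <<'E'
from plant import bot
from h import *
o=bot.get_obs(); print(o["time"],o["tool_pos"],o["tcp_rot"],o["contact_force"],o["grip_width"]); 
E
```

```text
3.275 [488.20635833 155.77018946  66.36874761] [-3.13894182e+00  1.53689783e-03  1.53734520e+00] [ 0.62094504 -0.07251322  0.06351486] 19.906465156922025
```

carry_out([
  [1,0,10,0,0.1],
  [1,0,25,0,0.2],
  [1,0,40,0,0.2],
  [1,0,55,-0.1,0.2],
  [1,-0.1,70,-0.2,0.2],
  [1,-0.2,80,-0.2,0.2],
  [1,-0.2,88,-0.3,0.2],
  [1,-0.3,92,-0.3,0.2],
  [1,-0.3,94,-0.3,0.2],
  [1,-0.3,94,-0.3,0.2],
])

```text
time: 4.53
tool_pos: [582.3, 152.4, 66.4]
tcp_rot: [-3.14, 0.001, 1.534]
contact_force: [-0.4, 1.3, -0.3]
grip_width: 19.8
```

```bash
python3 - <<'E'
from plant import bot
from h import *
o=bot.get_obs(); print(o["time"],o["tool_pos"],o["tcp_rot"],o["contact_force"],o["moment"],o["grip_width"]); 
E
```

```text
4.525 [582.31757013 152.44372204  66.3888819 ] [-3.13951195e+00  1.34932732e-03  1.53391416e+00] [-0.38484681  1.30644646 -0.27614094] [ 0.14355534 -0.05226138  0.10169468] 19.81938546428989
```

Free sliding so far. I'll make the last part in small steps, up to the end stop.

carry_out([
  [1,0,2,0,0],
  [1,0,4,0,0],
  [1,0,5,0,0],
  [1,0,5,0,0],
])

```text
time: 5.03
tool_pos: [587.4, 152.3, 66.4]
tcp_rot: [-3.14, 0.001, 1.534]
contact_force: [-1.2, 1.2, 0.7]
grip_width: 19.8
```

```bash
python3 - <<'E'
from plant import bot
from h import *
o=bot.get_obs(); print(o["time"],o["tool_pos"],o["tcp_rot"],o["contact_force"],o["moment"],o["grip_width"]); 
E
```

```text
5.025 [587.43464782 152.25040094  66.36308471] [-3.13966043e+00  1.34398098e-03  1.53384945e+00] [-1.21883     1.15488407  0.70655841] [0.04128376 0.21556485 0.10518312] 19.829789212888286
```

carry_out([
  [1,0,1,0,0],
  [1,0,2,0,0],
  [1,0,2,0,0],
])

```text
time: 5.4
tool_pos: [587.8, 152.3, 66.3]
tcp_rot: [-3.136, 0.002, 1.534]
contact_force: [-7.5, 0.6, 6.2]
grip_width: 19.9
```

carry_out([
  [0,0,0,0,0],
  [0,0,0,0,0],
  [0,0,0,0,0],
  [0,0,0,0,0],
  [0,0,0,0,0],
  [0,0,0,-20,0],
  [0,0,0,-60,0],
  [0,0,0,-100,0],
  [0,0,0,-100,0],
])

```text
time: 6.52
tool_pos: [590.3, 152.7, 170.1]
tcp_rot: [3.14, 0.0, 1.534]
contact_force: [-0.9, -0.2, 0.1]
grip_width: 91.7
```

```bash
python3 - <<'E'
from plant import bot
from h import *
o=bot.get_obs(); print(o["time"],o["tool_pos"],o["tcp_rot"],o["contact_force"],o["grip_width"])
shift(o,491.2,-160.3,150,15)
E
```

```text
6.525 [590.32208523 152.68595598 170.07032507] [3.13983236e+00 4.55653614e-04 1.53411287e+00] [-0.88284414 -0.2444338   0.09519294] 91.72822674499379
shift [-316.4  -87.6   20.1] spin 72.9 down-axis [ 1.7e-03 -5.0e-04 -1.0e+00]
```

carry_out([
  [0,-35,-10,5,8],
  [0,-75,-20,10,17],
  [0,-115,-31,15,26],
  [0,-155,-43,20,35],
  [0,-195,-54,20,44],
  [0,-235,-65,20,53],
  [0,-275,-76,20,62],
  [0,-316,-87.5,20,72.9],
  [0,-316,-87.5,20,72.9],
  [0,-316,-87.5,20,72.9],
])

```text
time: 7.78
tool_pos: [491.0, -159.4, 149.5]
tcp_rot: [-3.141, -0.001, 0.263]
contact_force: [-0.1, 0.3, 1.1]
grip_width: 91.6
```

```bash
python3 - <<'E'
from plant import bot
from h import *
import pickle
o=bot.get_obs(); print(o["time"],o["joint_positions"].round(2),o["tool_pos"],o["tcp_rot"],o["contact_force"],o["grip_width"])
d={}
for n in("scene","top"):
    c=bot.capture(n); d[n]=c
pickle.dump(d,open("d1.pkl","wb"))
im=np.vstack([cv2.resize(d["top"]["color"][170:310,195:375,::-1],(540,300*14//10-120)),cv2.resize(d["scene"]["color"][110:270,210:400,::-1],(540,300))])
print(im.shape); cv2.imwrite("pics/a1.png",im)
for n in d:
    c=d[n];P=cloud(c);x,y,z=P[...,0],P[...,1],P[...,2]; hsv=cv2.cvtColor(c["color"],cv2.COLOR_RGB2HSV)
    reg=(x>300)&(x<760)&(y>60)&(y<230)
    def rect(m,name):
        q=P[m]; r=cv2.minAreaRect(q[:,:2].astype(np.float32)); print(n,name,m.sum(),"z",np.nanmedian(q[:,2]).round(1),"rect",np.round(r[0],1),np.round(r[1],1),round(r[2],2))
    for s,ce,l in comps(reg&(z>48)&(z<66),300): rect(l,"reader top")
    for s,ce,l in comps(reg&(z>40)&(hsv[...,0]>105)&(hsv[...,0]<130)&(hsv[...,1]>140)&(hsv[...,2]>40),50): rect(l,"cover")
    for s,ce,l in comps(reg&(z>40)&(hsv[...,0]>40)&(hsv[...,0]<95)&(hsv[...,1]>60)&(hsv[...,2]>40),50): rect(l,"glass")
    for s,ce,l in comps(reg&(z>75)&(z<100),20): rect(l,"post")
E
```

```text
7.775 [-0.46  0.4   1.66  0.    1.08  0.84] [ 491.04567202 -159.43186882  149.45286028] [-3.14146348e+00 -8.45422041e-04  2.62744559e-01] [-0.11537044  0.2763638   1.06032854] 91.61619270246119
(600, 540, 3)
scene reader top 2913 z 54.0 rect [574.8 151.8] [120.3 283.2] 87.94
scene cover 457 z 59.5 rect [588.8 150.5] [80.5 75.9] 88.58
scene glass 294 z 54.7 rect [486.  152.4] [60.8 65.3] 88.75
scene post 62 z 86.4 rect [589.  151.4] [20.5 22.8] 89.06
top reader top 4189 z 55.0 rect [571.7 150.7] [119.7 281.5] 88.0
top cover 687 z 60.7 rect [586.5 150.2] [78.8 72.8] 87.53
top glass 453 z 56.3 rect [487.3 153.7] [58.5 58.9] 85.65
top post 59 z 90.4 rect [584.8 149.7] [19.2 20.8] 76.58
```

View pics/a1.png

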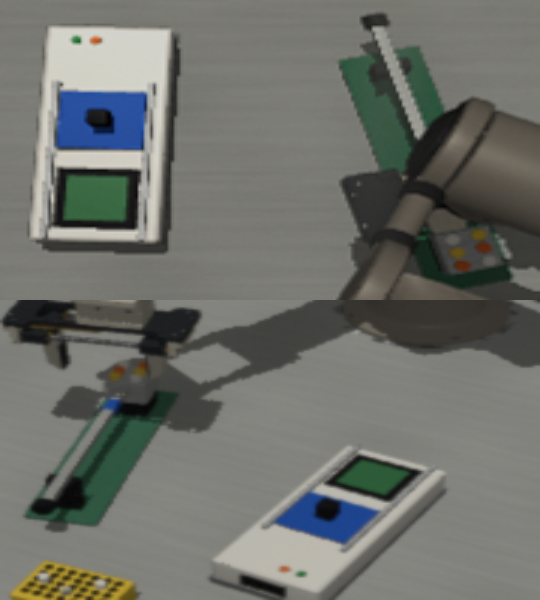

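The cover is open: green glass is visible at (97,200) and the post sits mid-reader at (98,118). The gripper straddles the blue band. I'll descend and grasp.

```bash
python3 - <<'E'
from plant import bot
from h import *
shift(bot.get_obs(),491.5,-160.2,51,15)
E
```

```text
shift [-0.3  1.3 98.7] spin 0.12 down-axis [ 0.0011  0.     -1.    ]
```

carry_out([
  [0,0,1,30,0.1],
  [0,0,1,60,0.1],
  [0,0,1.3,85,0.1],
  [0,-0.3,1.3,98.5,0.1],
  [0,-0.3,1.3,98.5,0.1],
  [0,-0.3,1.3,98.5,0.1],
])

```text
time: 8.62
tool_pos: [492.2, -160.2, 52.0]
tcp_rot: [3.14, -0.002, 0.263]
contact_force: [0.6, 0.7, -0.5]
grip_width: 91.7
```

```bash
python3 - <<'E'
from plant import bot
from h import *
o=bot.get_obs(); print(o["time"],o["tool_pos"],o["tcp_rot"],o["contact_force"],o["grip_width"])
shift(o,491.5,-160.2,51,15)
E
```

```text
8.625 [ 492.23208064 -160.23770385   52.04790991] [ 3.14027873e+00 -2.28924934e-03  2.62809107e-01] [ 0.58021501  0.71124142 -0.53884924] 91.6614460325521
shift [-0.7 -0.2  1. ] spin 0.06 down-axis [ 2.6e-03 -7.0e-04 -1.0e+00]
```

carry_out([
  [1,-0.5,0,0.5,0],
  [1,-0.5,0,1,0],
  [1,-0.5,0,1,0],
  [1,-0.5,0,1,0],
  [1,-0.5,0,1,0],
  [1,-0.5,0,1,0],
  [1,-0.5,0,1,0],
  [1,-0.5,0,1,0],
  [1,-0.5,0,1,0],
  [1,-0.5,0,1,0],
])

```text
time: 9.88
tool_pos: [491.9, -160.5, 51.1]
tcp_rot: [3.14, -0.003, 0.263]
contact_force: [-0.7, -1.3, 0.3]
grip_width: 11.9
```

carry_out([
  [1,0,0,0,0],
  [1,0,0,0,0],
  [1,0,0,0,0],
  [1,0,0,0,0],
])

```text
time: 10.38
tool_pos: [491.9, -160.5, 51.1]
tcp_rot: [3.14, -0.003, 0.263]
contact_force: [0.9, -0.6, -0.1]
grip_width: 11.8
```

```bash
python3 - <<'E'
from plant import bot
from h import *
o=bot.get_obs(); print(o["time"],o["tool_pos"],o["tcp_rot"],o["contact_force"],o["moment"],o["grip_width"])
E
```

```text
10.375 [ 491.89426275 -160.52868953   51.06015855] [ 3.13994181e+00 -2.50670223e-03  2.62798867e-01] [ 0.94155532 -0.60641814 -0.09577586] [-0.14251378  0.11239771  0.03122477] 11.810106174149864
```

Gripped at 11.8 mm. Lifting straight up, slowly.

carry_out([
  [1,0,0,-2,0],
  [1,0,0,-6,0],
  [1,0,0,-12,0],
  [1,0,0,-20,0],
  [1,0,0,-30,0],
  [1,0,0,-42,0],
  [1,0,0,-54,0],
  [1,0,0,-62,0],
  [1,0,0,-65,0],
  [1,0,0,-65,0],
])

```text
time: 11.62
tool_pos: [491.7, -160.4, 116.1]
tcp_rot: [3.14, -0.003, 0.263]
contact_force: [-0.5, -0.9, -4.2]
grip_width: 11.7
```

```bash
python3 - <<'E'
from plant import bot
from h import *
o=bot.get_obs(); print(o["time"],o["tool_pos"],o["tcp_rot"],o["contact_force"],o["moment"],o["grip_width"])
for n,(a,b,e,f) in {"scene":(90,240,200,340),"top":(160,310,280,400)}.items():
    c=bot.capture(n); cv2.imwrite(f"pics/{n}2.png",cv2.resize(c["color"][a:b,e:f,::-1],None,fx=4,fy=4))
    P=cloud(c);x,y,z=P[...,0],P[...,1],P[...,2]
    m=(x>560)&(x<735)&(y>-180)&(y<-60)&(z>115)&(z<165)
    q=P[m]; v=cv2.fitLine(q.astype(np.float32),cv2.DIST_HUBER,0,.01,.01).ravel(); v=v*np.sign(v[0]) if 0 else v
    print(n,m.sum(),"dir",v[:3],"yaw",np.degrees(np.arctan(v[1]/v[0])),"pitch up",np.degrees(np.arctan(v[2]/np.hypot(v[0],v[1]))*np.sign(v[0])))
E
```

```text
11.625 [ 491.65638914 -160.42551687  116.09430582] [ 3.13996312e+00 -2.52529022e-03  2.62761283e-01] [-0.4923113  -0.88925864 -4.225802  ] [-0.08427713  0.09330779 -0.00646399] 11.684647842801033
scene 277 dir [0.965298   0.26095384 0.01014095] yaw 15.127464 pitch up 0.5810436
top 347 dir [0.967784   0.25158685 0.00991113] yaw 14.5721655 pitch up 0.56787497
```

View pics/scene2.png

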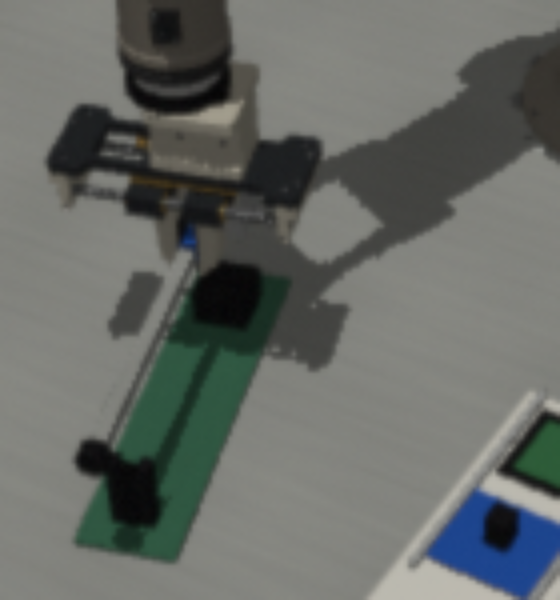

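```bash
python3 - <<'E'
from plant import bot
from h import *
o=bot.get_obs()
shift(o,525,0,141,6.5);shift(o,559,151.5,141,-2)
E
```

```text
shift [  74.1 -146.1  -25.3] spin 8.56 down-axis [ 2.1e-03 -5.0e-04 -1.0e+00]
shift [ 146.3 -283.6  -25.3] spin 17.06 down-axis [ 2.1e-03 -5.0e-04 -1.0e+00]
```

carry_out([
  [1,1,-2,-5,0],
  [1,4,-8,-12,0.5],
  [1,11,-20,-20,1.5],
  [1,20,-38,-25,2.5],
  [1,31,-60,-25,3.5],
  [1,43,-84,-25,5],
  [1,55,-108,-25,6.5],
  [1,65,-128,-25,7.5],
  [1,71,-140,-25,8.3],
  [1,74,-146,-25,8.5],
])

```text
time: 12.98
tool_pos: [525.0, 1.0, 141.0]
tcp_rot: [3.141, -0.002, 0.115]
contact_force: [-0.4, -1.3, -5.0]
grip_width: 11.8
```

```bash
python3 - <<'E'
from plant import bot
from h import *
o=bot.get_obs();print(o["time"],o["tool_pos"],o["tcp_rot"],o["contact_force"],o["moment"],o["grip_width"])
shift(o,559,151.5,141,-2)
E
```

```text
12.975 [525.02364134   0.96291275 141.02900712] [ 3.14084580e+00 -2.37036093e-03  1.15266562e-01] [-0.42382591 -1.30731897 -5.03729633] [-0.14435764  0.17204406  0.03466222] 11.841982286069813
shift [  51.1 -145.6    0. ] spin 8.6 down-axis [ 2.4e-03 -5.0e-04 -1.0e+00]
```

carry_out([
  [1,1,-3,0,0.2],
  [1,5,-14,0,0.8],
  [1,12,-34,0,2],
  [1,20,-57,0,3.4],
  [1,28,-80,0,4.8],
  [1,36,-103,0,6.2],
  [1,43,-124,0,7.4],
  [1,48,-138,0,8.2],
  [1,50.5,-144,0,8.5],
  [1,51,-145.5,0,8.6],
])

```text
time: 14.22
tool_pos: [558.9, 151.5, 140.9]
tcp_rot: [3.141, -0.002, -0.035]
contact_force: [0.1, -0.0, -5.9]
grip_width: 11.6
```

carry_out([
  [1,0,0,0,0],
  [1,0,0,0,0],
])

```text
time: 14.48
tool_pos: [558.9, 151.0, 140.9]
tcp_rot: [3.141, -0.002, -0.035]
contact_force: [-0.1, -0.1, -4.2]
grip_width: 11.6
```

```bash
cat > m.py <<'E'
from plant import bot
from h import *
import sys
k=sys.argv[1]
o=bot.get_obs();print(o["time"],o["tool_pos"],o["tcp_rot"],o["dq"].round(3),o["contact_force"],o["moment"],o["grip_width"])
for n,(a,b,e,f) in {"scene":(100,250,240,440),"top":(160,310,180,330)}.items():
    c=bot.capture(n); cv2.imwrite(f"pics/{n}{k}.png",cv2.resize(c["color"][a:b,e:f,::-1],None,fx=3.8,fy=3.8))
    P=cloud(c);x,y,z=P[...,0],P[...,1],P[...,2]; hsv=cv2.cvtColor(c["color"],cv2.COLOR_RGB2HSV)
    zb=o["tool_pos"][2]+19
    m=(x>630)&(x<760)&(y>130)&(y<170)&(z>zb-5)&(z<zb+20)
    q=P[m]; v=cv2.fitLine(q.astype(np.float32),cv2.DIST_HUBER,0,.01,.01).ravel()
    print(n,m.sum(),"bar yaw",np.degrees(np.arctan(v[1]/v[0])),"pitch up",np.degrees(np.arctan(v[2]/np.hypot(v[0],v[1]))*np.sign(v[0])),"bar y at 580",v[4]+(580-v[3])*v[1]/v[0],"z",np.median(q[:,2]))
    for m in comps((x>440)&(x<530)&(y>110)&(y<200)&(z>zb+9)&(z<zb+28),20):
        q=P[m[2]]; r=cv2.minAreaRect(q[:,:2].astype(np.float32)); print("  block top",len(q),np.round(r[0],1),np.round(r[1],1),round(r[2],2),q[:,2].min(),np.median(q[:,2]))
    reg=(x>400)&(x<760)&(y>60)&(y<230)
    for s,ce,l in comps(reg&(z>48)&(z<66),100):
        q=P[l]; r=cv2.minAreaRect(q[:,:2].astype(np.float32)); print("  reader",len(q),np.round(r[0],1),np.round(r[1],1),round(r[2],2))
    for s,ce,l in comps(reg&(z>40)&(hsv[...,0]>105)&(hsv[...,0]<130)&(hsv[...,1]>140)&(hsv[...,2]>40),10):
        q=P[l];print("  blue",len(q),q.mean(0).round(1),q[:,0].min(),q[:,0].max())
E
python3 m.py 3
```

```text
14.475 [558.8928936  150.96326972 140.91299428] [ 3.14086976e+00 -2.08982804e-03 -3.52282071e-02] [ 0.001 -0.    -0.    -0.     0.    -0.001] [-0.05547625 -0.06003535 -4.20513551] [-0.06779379  0.17650166 -0.02221542] 11.599601944191972
scene 245 bar yaw -1.8991568 pitch up -0.27605262 bar y at 580 151.56978 z 165.41931438814083
  reader 2320 [575.9 162. ] [ 99.7 282.7] 88.14
  blue 17 [566.3 150.1 169.8] 553.7471489669946 593.060046833293
  blue 420 [593.1 154.8  60.4] 551.3966605001825 669.4447734529174
top 174 bar yaw -2.1508155 pitch up -0.7952174 bar y at 580 150.65413 z 166.96697951191857
  block top 237 [487.9 162.5] [49.3 34.1] 0.02 169.45347725808938 175.46754478566936
  reader 604 [660.8 121.7] [101.9  65.5] 0.09
  reader 136 [575.6 118.9] [25. 42.] 89.1
  reader 184 [499.4 194.6] [78.5 42.1] 3.58
  reader 483 [483.4 113.4] [106.3  41.1] 0.8
  blue 24 [614.3 117.   60.9] 610.0541021568503 618.7137099532847
  blue 111 [572.6 119.   74.8] 530.6184128109452 596.6960281843998
```

View pics/scene3.png

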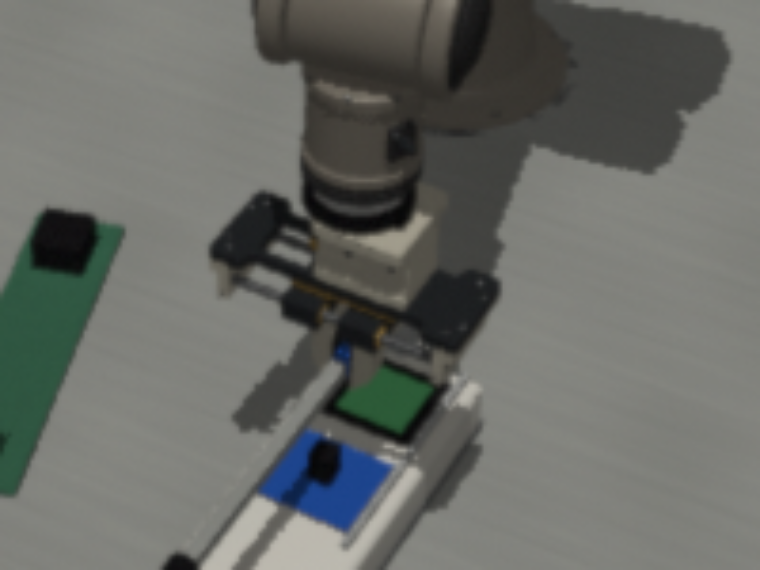

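View pics/top3.png

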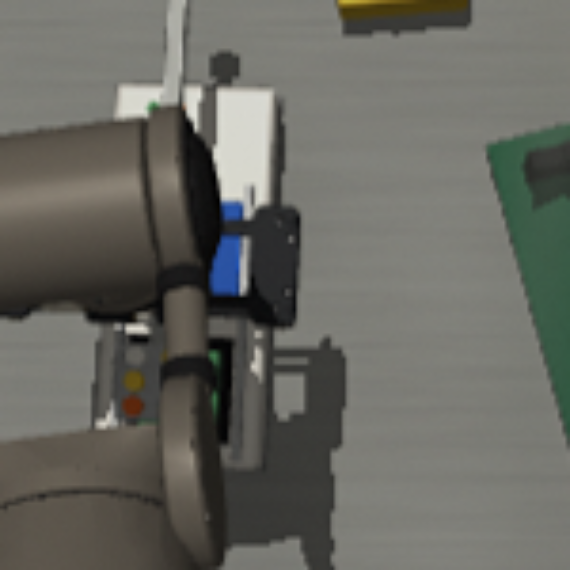

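The carrier is level and lined up with the reader: yaw matches within 0.2° and the bar sits on the reader's axis within 0.3 mm in both views. Lowering 30 mm to the hold height.

carry_out([
  [1,0,0,2,0],
  [1,0,0,6,0],
  [1,0,0,12,0],
  [1,0,0,19,0],
  [1,0,0,25,0],
  [1,0,0,29,0],
  [1,0,0,30,0],
  [1,0,0,30,0],
  [1,0,0,30,0],
])

```text
time: 15.7
tool_pos: [559.2, 151.1, 111.2]
tcp_rot: [3.141, -0.003, -0.035]
contact_force: [-0.0, -0.1, -5.1]
grip_width: 11.8
```

```bash
python3 m.py 4
```

```text
15.7 [559.16256982 151.06200028 111.21193671] [ 3.14101804e+00 -2.71687192e-03 -3.52086447e-02] [-0.     0.001  0.001 -0.001 -0.001 -0.   ] [-0.0369549  -0.08219126 -5.11658378] [-0.02085266  0.16012536  0.03100701] 11.787423490792008
scene 230 bar yaw -2.4385796 pitch up 0.671539 bar y at 580 152.89752 z 135.74529413890707
  reader 1837 [575.3 169.4] [ 85.  281.7] 87.77
  reader 287 [608.3 101.2] [ 21.  205.6] 87.66
  blue 13 [566.6 149.8 141.5] 557.4322898902019 598.1991702594279
  blue 331 [594.1 163.6  60.4] 551.1255986055835 645.6067566939734
top 171 bar yaw -2.2957063 pitch up 0.2157085 bar y at 580 150.72401 z 137.56856101235917
  block top 187 [489.8 163.4] [30.9 43.9] 86.31 139.55424968113357 145.92648564590604
  reader 157 [695.8 185.5] [33.4 40.6] 1.13
  reader 595 [657.9 119.4] [ 62.5 106.6] 87.86
  reader 121 [571.4 114.5] [23. 41.] 85.79
  reader 192 [503.6 192.7] [41.  66.4] 88.5
  reader 423 [482.1 111.1] [103.3  35.8] 0.17
  blue 22 [610.6 112.8  76. ] 567.2914892783787 618.9985574561268
  blue 78 [568.5 115.9  80.2] 534.5592355771639 591.001661605005
```

View pics/scene4.png

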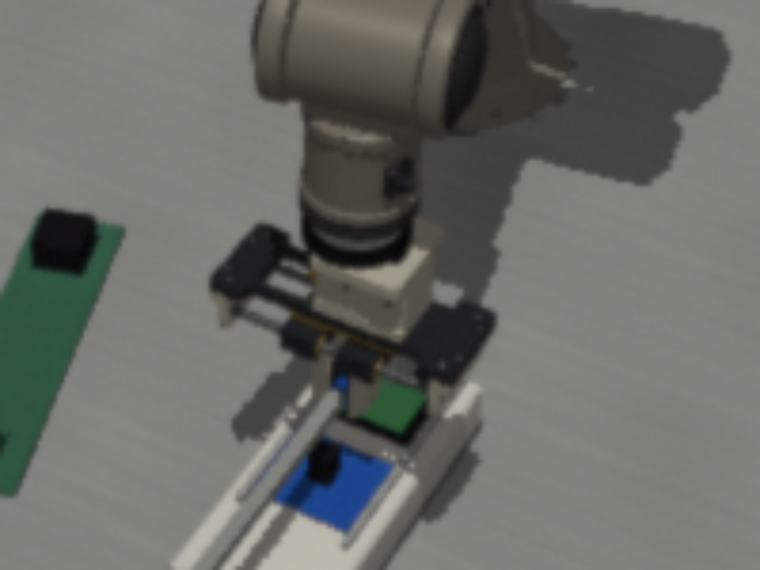

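View pics/top4.png

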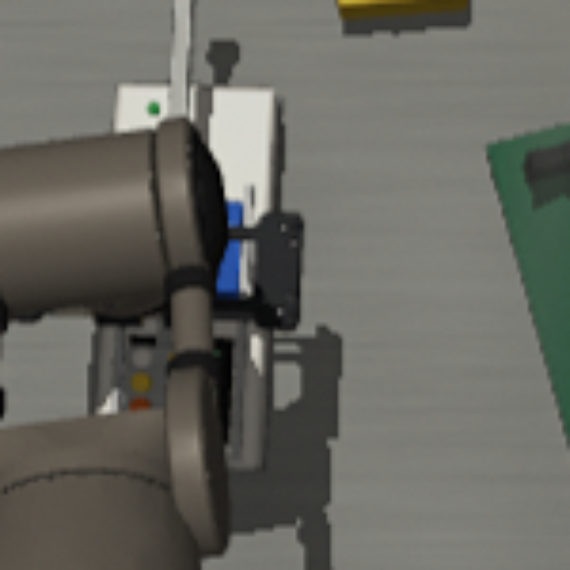

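The block's visible edge lies at y≈179, as expected for a block centred at 154. The bar is level, the foot is at about 100 mm (45 mm above the glass), nothing touches and the arm is still. Handing in.

```bash
python3 - <<'E'
from plant import bot
o=bot.get_obs();print(o["time"],o["tool_pos"],o["contact_force"],o["grip_width"])
print(bot.close_job())
E
```

```text
15.8 [559.12514997 151.06756772 111.18434724] [ 0.65704029  0.45411188 -4.95900096] 12.089925863542364
the job is handed in; nothing more can be done
None
```

The cover is open and left open, and I handed the job in at 15.8 s with the carrier held still over the reader; no verdict was reported.

**Cover:** I slid it about 99.6 mm by its post until the end stop pushed back with about 7.5 N, then let go. Both cameras showed the green glass uncovered, with the cover 100 mm along.

**Carrier:** I gripped the bar at the blue band and lifted it straight up; the reading of 4 to 5 N matches its weight. I carried it over above the height of the reader's post and lowered it to the hold pose.

**Last checks:**
- **Height:** the block's underside is at about 100 mm, which is 45 mm above the glass.
- **Centring:** the block is within about 1 mm of the window centre by the gripper's position. From above the arm hides part of the block, so sideways I could check only its one visible edge, which was where it should be.
- **Squareness:** the bar's yaw read −2.3° and −2.4°, against about −2.0° for the reader.
- **Level:** the bar's tilt read +0.2° from above and +0.7° from the scene camera.
- **Contact and bystanders:** there was no contact force beyond the weight. Nothing was moved near the rack, tip box or jar, but I did not re-measure their positions.

**Disagreements:** the two cameras differ by about 2–3 mm on absolute positions. I took the window's x from the end stop instead. In the last picture, the scene camera put the bar about 1.3 mm further to +y than before lowering. The top camera and the arm's own reading showed no such shift, so I took it as noise.

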